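# Set out the colour-sample station in the ornament lacquering shop

## Task

Set out the dipping station for a colour sample: on the long three-bay drip tray stand the house ornament in the middle bay, between the star in the bay on its left and the large bell in the bay on its right (left and right as the robot sees them), each upright in the middle of its bay. Stand the dipping pot upright in the middle of the round drip pan and put its lid on top, properly seated. Leave the small bell and the spire standing where they are.

Things in the scene. Friction and masses are not known exactly. Their poses are not given: they have to be found in the camera images.
- star: Loose star ornament lying flat: six arms (three crossed bars), 72 mm across tips, arms 22 mm thick, hub 40 mm wide and 26 mm high; 56 mm high with its neck. Plain silvered glass, on top a straight upright round neck 14 mm thick and 30 mm long for picking it up. Origin: centre of the underside, z up.
- house: Loose house ornament: 46 x 46 mm walls with a gable roof 50 x 52 mm, ridge 56 mm high; 86 mm high with its neck. Plain silvered glass, on top a straight upright round neck 14 mm thick and 30 mm long for picking it up. Origin: centre of the underside, z up.
- large_bell: Loose large bell ornament standing on its mouth, 64 mm wide at the mouth, body 50 mm high; 80 mm high with its neck. Plain silvered glass, on top a straight upright round neck 14 mm thick and 30 mm long for picking it up. Origin: centre of the underside, z up.
- small_bell: Loose small bell ornament, same shape as the large one but 41 mm wide, body 32 mm high, 62 mm high with its neck; not needed, to be left alone. Plain silvered glass, on top a straight upright round neck 14 mm thick and 30 mm long for picking it up. Origin: centre of the underside, z up.
- spire: Loose spire ornament, slim, 38 mm wide with two bulges, body 70 mm high, 100 mm high with its neck; not needed, to be left alone. Plain silvered glass, on top a straight upright round neck 14 mm thick and 30 mm long for picking it up. Origin: centre of the underside, z up.
- pot: Loose dipping pot: empty open steel beaker, straight round wall, outside diameter 60 mm, inside 54 mm, 60 mm high. Origin: centre of its underside, z up. Gripped across the outside.
- lid: Loose lid of the pot: steel disc 68 mm wide and 5 mm thick, with a centring step 48 mm wide and 6 mm deep under it that goes into the pot's mouth, and an upright round black knob 18 mm thick and 26 mm tall on top (37 mm high in all). At the start it lies on the bench right way up. Origin: centre of the underside of the step, z up; seated on the pot it is 54 mm above the pot's origin.
- tray: Fixed steel drip tray, 92 mm (its x) by 276 mm (its y), with three open square bays in a row along its y. Bay centres at y = +90, 0 and -90 mm in its frame (x = 0); bays about 86 x 88 mm inside, floor 3 mm above the bench, rims 12 mm high. Its y axis points to the robot's left, turned by up to 14 degrees, so the left bay is at +y. Origin: centre of the underside, on the bench.
- pan: Fixed round steel drip pan, 116 mm outside diameter, 110 mm inside, floor 3 mm above the bench, rim 12 mm high. Origin: centre of its underside, on the bench. Tray and pan stand side by side beyond the loose things, either one on the left. A fixed brass tin, 38 mm wide, 35 mm high, stands between them; a fixed flat brush (12 mm high) lies near the robot.
Not all that is in view belongs to the job. What is shaped like the star but brown, orange or turquoise is not meant.

How it is judged:
By the outcome, as a careful person would: the job done as asked, in the order asked, and still so for the second after the job is handed in, with the robot touching nothing.
It also fails if it takes over 144 s, if anything falls off the work surface, if the arm or the gripper's body presses on something with over 40 N, if the wrist force passes 120 N, or if a joint passes its speed limit or range.

## Robot

A 7-joint arm with a two-finger parallel gripper is mounted at the origin on the work surface. World frame = base frame: x ahead of the robot, y to its left, z up, the work surface at z = 0. Lengths are in m, angles in rad, forces in N, time in s.
With the tool pointing down it reaches from about 0.425 to 0.875 m from the base axis. Payload 4.7 kg.
Tool frame: the origin (TCP) lies midway between the tips of the shut fingers; the grasp point (between the pads) lies 19 mm behind it; z points along the fingers, y is the direction in which the jaws open and shut (so a half turn about z gives the same grasp; the last joint's range is limited). The gripper opens to 87 mm and grips with 3 to 60 N. Pads are 19 mm wide; open, the fingers measure 117 mm over their backs; the gripper's body (75 mm by 190 mm) begins 51 mm behind the grasp point.
Start: joints at [1.202, 0.321, -0.07, 1.45, 0.023, 1.371, -0.057], TCP at [0.243, -0.603, 0.223] pointing down, gripper open.
Joint ranges: [-2.86, 2.86], [-0.3, 2.09], [-1.38, 1.24], [0.06, 2.45], [-1.56, 4.7], [0.09, 2.05], [-2.69, 2.69]. Speed limits (rad/s): [2.57, 2.57, 3.14, 3.14, 3.14, 3.14, 3.14].

## Interface

Orientations are given as a rotation vector (axis times angle).
In Python, from bench import get_state, eyes, job gives the robot as it stands. The module is installed in compiled form; this text tells all that it offers.
- The arm moves only by the shell command python3 -m jog 'ROWS' [FORCE]. ROWS is JSON, a list that holds one entry, the list of rows, each a list of 5 numbers: the opening, from 0 (shut) to 1 (fully open), then the shift along the tool's x, y, z in units of 40 mm (1.0 is 40 mm), then the turn about the tool's z in units of 5 degrees (1.0 is 5 degrees). In form: [[[jaw, dx, dy, dz, turn], ...]]. A call has 1 to 10 rows; each row shifts and turns the commanded pose from where the row before left it, along the tool's axes as they then stand; what a row does not reach is not made up. A row lasts 1/8 s, in which the tool goes at most 62.5 mm and 10.7 degrees, less where a joint would pass 70% of its speed; a pose out of reach is approached as far as the arm can. A call is refused whole if a number of a shift passes 1 or a number of a turn 1, either way. A call with a gripper value outside its range is refused whole. The fingers move at their own pace and stop on an object; FORCE is the grip in N (left out, the last holds). Time passes only in rows, so rows that do not move let the fingers close. It gives the time, the measured TCP pose, the force and the opening at its end, in the units of the state.
- get_state(): the state, without advancing time (a new reading comes with each control period).
- eyes.get_image(name): name is "scene" or "top" or "wrist"; returns (picture, depth): 384x512x3 uint8, red, green, blue; 384x512 float32, m along the optical axis (not along the pixel's ray), 0 where there is no reading.
- eyes.camera_params(name): a dict with "camera_matrix" (3x3 intrinsics, pixels), "pose" (4x4, takes a point from camera to world coordinates); the wrist camera has in their place "mount" (4x4, takes a point from camera to tool coordinates, whose origin is the TCP and whose axes are the flange's). Camera axes: x right, y down, z forward; pixel columns grow to the right and rows downward; lengths in m; the calibration is good to about 2 mm. A picture is of the moment at which its call begins: read the wrist's pose just before it. camera_params takes no time and is no camera call.
- job.close_job(): hands the job in, once; it reports no verdict.
The state is a dict: "time": time; "joint_positions": joint angles; "qd": joint speeds; "joint_torque": joint torques, N m; "position": TCP position; "tool_rot": TCP orientation; "ft_force": force on the tool from outside, world axes, zero at the start; "torque": the same for the moment, N m; "grip_width": opening from 0.0 (shut) to 1.0 (fully open).
Only numpy, scipy, OpenCV 4.12 (cv2) and the standard library are available. Lean on these libraries where they do the work, as an engineer would, in place of code of your own. Each camera call takes 0.05 s, during which the arm holds its last target. There are 200 camera calls.

## Working session

There is one attempt and no reset: what is moved stays moved. The work goes in short steps, Python scripts to look and compute and a shell command to move; the robot and the scene stay as the last step left them, time stands still between calls to the robot, and variables do not carry over. Pictures are saved under pics/ and viewed, about 12 in all and at most 16, crops included, and the job is handed in when it is done.

```bash
mkdir -p pics; ls; python3 - <<'E'
from bench import get_state, eyes
import cv2,numpy as np
s=get_state(); print({k:np.round(v,3).tolist() for k,v in s.items()})
for n in("scene","top"):
    p,d=eyes.get_image(n); cv2.imwrite(f"pics/{n}0.png",p[:,:,::-1]); np.save(f"pics/{n}0.npy",d)
    c=eyes.camera_params(n); print(n,np.round(c["camera_matrix"],1).tolist(),np.round(c["pose"],3).tolist(),(d==0).mean())
print(np.round(eyes.camera_params("wrist")["mount"],3).tolist())
E
```

```text
pics
{'time': 0.0, 'joint_positions': [1.202, 0.322, -0.07, 1.452, 0.023, 1.371, -0.057], 'qd': [-0.001, 0.0, -0.0, -0.001, 0.001, -0.001, 0.001], 'joint_torque': [0.0, -49.129, -0.403, -31.252, -0.064, 0.044, 0.0], 'position': [0.243, -0.602, 0.221], 'tool_rot': [-3.082, -0.597, 0.001], 'ft_force': [-0.104, 0.108, -0.14], 'torque': [-0.024, 0.02, 0.011], 'grip_width': 0.997}
scene [[349.2, 0.0, 255.5], [0.0, 349.2, 190.1], [0.0, 0.0, 1.0]] [[-0.61, 0.614, -0.501, 0.938], [0.792, 0.478, -0.379, 0.398], [0.006, -0.628, -0.778, 0.779], [0.0, 0.0, 0.0, 1.0]] 0.003931681315104167
top [[366.9, 0.0, 253.3], [0.0, 366.9, 192.6], [0.0, 0.0, 1.0]] [[-0.008, -0.994, 0.11, 0.37], [-1.0, 0.011, 0.023, 0.038], [-0.024, -0.11, -0.994, 1.028], [0.0, 0.0, 0.0, 1.0]] 0.0037740071614583335
[[-0.001, -0.963, -0.269, 0.073], [1.0, -0.001, -0.0, 0.0], [0.0, -0.269, 0.963, -0.162], [0.0, 0.0, 0.0, 1.0]]
```

View pics/top0.png

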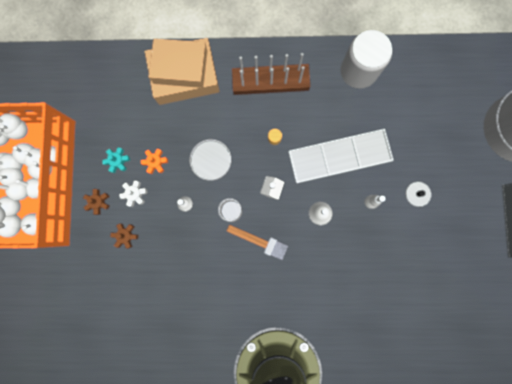

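View pics/scene0.png

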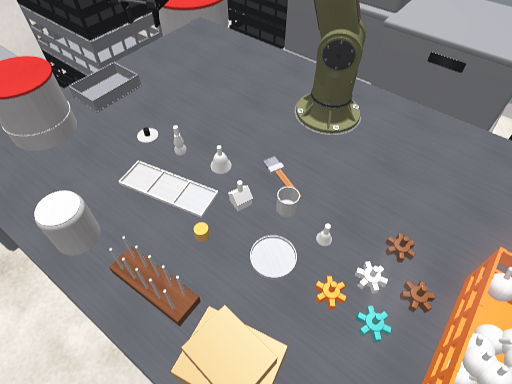

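Top view: white star at (133,193), with turquoise (115,160), orange (154,161), and brown (96,201) and (124,236) stars as decoys. Pot (230,210), house (272,187), large bell (320,213), small bell (185,204), spire (375,201), lid (419,194), pan (211,160), tray (341,156), tin (275,136).

```bash
cat > h.py <<'E'
from bench import get_state, eyes
import cv2,numpy as np
from scipy.spatial.transform import Rotation as R
def cam(n):
    c=eyes.camera_params(n)
    if n=="wrist":
        s=get_state();T=np.eye(4);T[:3,:3]=R.from_rotvec(s["tool_rot"]).as_matrix();T[:3,3]=s["position"]
        return np.array(c["camera_matrix"]),T@np.array(c["mount"])
    return np.array(c["camera_matrix"]),np.array(c["pose"])
def cloud(d,K,P):
    v,u=np.indices(d.shape); r=np.stack([(u-K[0,2])/K[0,0],(v-K[1,2])/K[1,1],np.ones_like(d)],-1)
    w=(r*d[...,None])@P[:3,:3].T+P[:3,3]; w[d==0]=np.nan; return w
def ray(uv,K,P,z):
    r=P[:3,:3]@np.linalg.solve(K,[uv[0],uv[1],1]); return P[:3,3]+r*(z-P[2,3])/r[2]
def snap(n,save=None):
    K,P=cam(n); p,d=eyes.get_image(n)
    if save: cv2.imwrite(save,p[:,:,::-1])
    return p,d,K,P
E
python3 - <<'E'
from h import *
for n,pts in (("top",dict(star=(133,193),house=(272,187),lbell=(320,213),sbell=(185,204),spire=(375,201),pot=(230,210),lid=(419,194),pan=(211,160),tray=(341,156),tin=(275,136))),):
    K,P=cam(n); d=np.load(f"pics/{n}0.npy"); w=cloud(d,K,P); img=cv2.imread(f"pics/{n}0.png")
    print("bench z",np.nanmedian(w[230:300,330:450,2]))
    for k,(u,v) in pts.items():
        m=np.zeros(d.shape,bool); r=60 if k=="tray" else 30 if k=="pan" else 17; m[v-r:v+r,u-r:u+r]=1
        q=w[m]; q=q[q[:,2]>0.006]
        top=np.nanmax(q[:,2]); t=q[q[:,2]>top-0.012]
        print(k,len(q),"mid",np.round((q.min(0)+q.max(0))/2,3),"top",np.round(top,3),np.round(t.mean(0),3),len(t))
    # tray & pan by colour
    g=cv2.cvtColor(img,cv2.COLOR_BGR2HSV); m=((g[...,1]<40)&(g[...,2]>130)).astype(np.uint8)
    cs,_=cv2.findContours(m,cv2.RETR_EXTERNAL,cv2.CHAIN_APPROX_NONE)
    for c in cs:
        if 60<cv2.contourArea(c)<6000:
            (cx,cy),wh,a=cv2.minAreaRect(c)
            if 80<cx<440 and 110<cy<230:
                print(np.round((cx,cy,*wh,a),1),"z12",np.round(ray((cx,cy),K,P,.012),4),[np.round(ray(b,K,P,.012)[:2],3).tolist() for b in cv2.boxPoints(((cx,cy),wh,a))] if cv2.contourArea(c)>2000 else "")
star=img[150:250,80:200]; sc=cv2.imread("pics/scene0.png")[225:345,300:440]
cv2.imwrite("pics/c1.png",np.hstack([cv2.resize(star,(480,400),interpolation=2),cv2.resize(sc,(320,400),interpolation=2)]))
E
```

```text
bench z -0.0011728922295878297
star 382 mid [0.484 0.397 0.032] top 0.058 [0.484 0.397 0.055] 24
house 358 mid [0.495 0.009 0.049] top 0.088 [0.495 0.01  0.085] 26
lbell 369 mid [ 0.426 -0.123  0.044] top 0.081 [ 0.426 -0.124  0.078] 26
sbell 128 mid [0.454 0.253 0.036] top 0.066 [0.455 0.253 0.061] 25
spire 196 mid [ 0.456 -0.261  0.055] top 0.104 [ 0.455 -0.264  0.099] 26
pot 193 mid [0.426 0.123 0.035] top 0.063 [0.434 0.124 0.059] 81
lid 462 mid [ 0.476 -0.394  0.022] top 0.038 [ 0.475 -0.393  0.034] 43
pan 187 mid [0.592 0.183 0.011] top 0.016 [0.581 0.182 0.01 ] 187
tray 956 mid [ 0.538 -0.171  0.055] top 0.104 [ 0.455 -0.264  0.099] 26
tin 178 mid [ 0.627 -0.014  0.023] top 0.04 [0.639 0.    0.034] 147
[321.  214.   21.2  24.   45. ] z12 [ 0.4213 -0.125   0.012 ] 
[229.5 209.5  23.   23.   90. ] z12 [0.4361 0.1276 0.012 ] 
[184.5 204.   14.   15.   90. ] z12 [0.4526 0.2533 0.012 ] 
[375.8 201.1  10.5  21.   60.9] z12 [ 0.4554 -0.2765  0.012 ] 
[418.5 193.5  25.   25.   90. ] z12 [ 0.4752 -0.394   0.012 ] 
[132.4 193.1  25.1  27.8  78.7] z12 [0.4847 0.4006 0.012 ] 
[272.1 186.8  20.2  21.2  18.4] z12 [0.4981 0.0088 0.012 ] 
[210.  159.5  41.   42.   90. ] z12 [0.5778 0.1826 0.012 ] 
[340.6 155.4  35.1 101.4  77.1] z12 [ 0.5848 -0.1842  0.012 ] [[0.603, -0.035], [0.665, -0.314], [0.567, -0.332], [0.506, -0.055]]
```

View pics/c1.png

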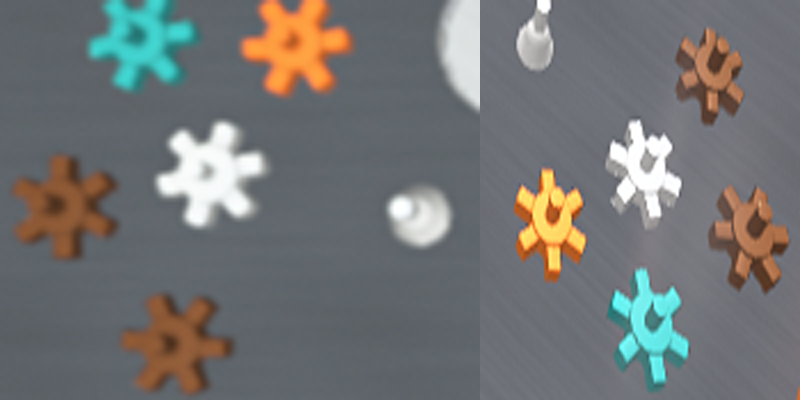

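The white (silvered) star at top-view (133,193), crop (212,175), is the one meant: the only uncoloured star. Next I'll write a motion helper that gives the shift in tool units, starting with the large bell.

```bash
cat > go.py <<'E'
import sys
from h import *
# usage: go.py x y z [yaw_deg_of_tool_x]  -> units along the tool axes as they now stand
def show(*a):
    s=get_state(); M=R.from_rotvec(s["tool_rot"]).as_matrix()
    psi=np.degrees(np.arctan2(M[1,0],M[0,0]))
    print("t",round(s["time"],2),"tcp",np.round(s["position"],4),"psi",round(psi,1),"tilt",round(np.degrees(np.arccos(-M[2,2])),2),"grip",round(s["grip_width"],3),"F",np.round(s["ft_force"],1),"q7",round(s["joint_positions"][6],2))
    if a: print("units",np.round(M.T@(np.array(a[:3])-s["position"])/0.04,2),"turn",round((psi-a[3])/5,2) if len(a)>3 else "")
if __name__=="__main__": show(*map(float,sys.argv[1:]))
E
python3 go.py 0.45 -0.35 0.2; python3 go.py 0.426 -0.124 0.2 12.4
```

```text
t 0.1 tcp [ 0.2425 -0.6025  0.2216] psi 21.9 tilt 0.1 grip 0.996 F [-0.4 -0.6  0.5] q7 -0.06
units [ 7.17 -3.92  0.55] turn 
t 0.1 tcp [ 0.2425 -0.6025  0.2216] psi 21.9 tilt 0.1 grip 0.996 F [-0.4 -0.6  0.5] q7 -0.06
units [ 8.72 -9.38  0.55] turn 1.91
```

```bash
python3 -m jog '[[[0.5,0.9,-0.5,0,0],[0.5,0.9,-0.5,0,0],[0.5,0.9,-0.5,0,0],[0.5,0.9,-0.5,0,0],[0.5,0.9,-0.5,0,0],[0.5,0.9,-0.5,0,0],[0.5,0.9,-0.5,0,0],[0.5,0.9,-0.5,0,0],[0.5,0.5,-0.9,0,0],[0.5,0.5,-0.9,0,0]]]' 20; python3 go.py 0.426 -0.124 0.2 12.4
```

```text
time: 1.35
position: [0.4604, -0.2636, 0.2219]
tool_rot: [-3.083, -0.598, 0.001]
ft_force: [0.2, 0.7, -0.1]
grip_width: 0.499
t 1.35 tcp [ 0.4604 -0.2636  0.2219] psi 22.0 tilt 0.06 grip 0.499 F [ 0.2  0.7 -0.1] q7 -0.74
units [ 0.51 -3.56  0.55] turn 1.91
```

```bash
python3 -m jog '[[[0.5,0.1,-0.9,0,0],[0.5,0.1,-0.9,0.2,0],[0.5,0.1,-0.9,0.2,0],[0.5,0.1,-0.8,0.1,0],[0.5,0,0,0,0.9],[0.5,0,0,0,1],[0.5,0,0,0,0]]]'; cat >look.py <<'E'
from h import *
import sys
# look.py name zmin zmax : cluster centres of points in a height band from the wrist camera
p,d,K,P=snap("wrist",f"pics/{sys.argv[1]}.png"); w=cloud(d,K,P); z0,z1=map(float,sys.argv[2:4])
m=((w[...,2]>z0)&(w[...,2]<z1)).astype(np.uint8)
n,l,st,c=cv2.connectedComponentsWithStats(m)
for i in range(1,n):
    if st[i,4]>80:
        q=w[l==i]; print("px",c[i].round(),"n",st[i,4],"mean",q.mean(0).round(4),"lo",q.min(0).round(3),"hi",q.max(0).round(3),"circ",np.append(ray(cv2.minEnclosingCircle(np.argwhere(l==i)[:,::-1].astype(np.float32))[0],K,P,np.median(q[:,2]))[:2],np.median(q[:,2])).round(4))
E
python3 go.py 0.426 -0.124 0.2 12.4;python3 look.py w1 0.072 0.09
```

```text
time: 2.22
position: [0.4226, -0.1293, 0.2023]
tool_rot: [-3.123, -0.342, 0.001]
ft_force: [-0.9, -0.8, 0.1]
grip_width: 0.504
t 2.23 tcp [ 0.4226 -0.1293  0.2023] psi 12.5 tilt 0.03 grip 0.504 F [-0.9 -0.8  0.1] q7 -1.07
units [ 0.11 -0.11  0.06] turn 0.02
px [132.  80.] n 258 mean [0.4949 0.0069 0.0834] lo [0.488 0.001 0.072] hi [0.502 0.015 0.087] circ [0.4949 0.0064 0.0852]
px [253. 178.] n 145 mean [ 0.4258 -0.125   0.0792] lo [ 0.418 -0.132  0.072] hi [ 0.432 -0.119  0.081] circ [ 0.4261 -0.1249  0.0796]
px [387. 178.] n 115 mean [ 0.4569 -0.2613  0.0811] lo [ 0.449 -0.268  0.072] hi [ 0.462 -0.259  0.09 ] circ [ 0.457  -0.2635  0.0814]
```

View pics/w1.png

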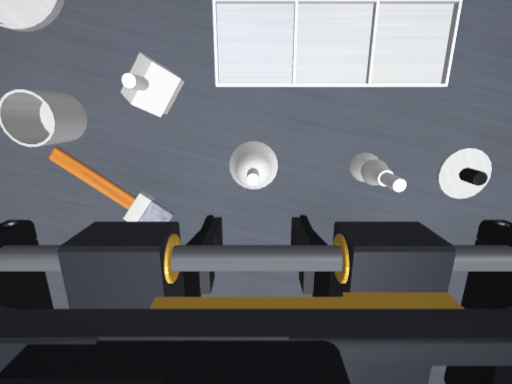

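The wrist view shows the large bell's neck at (253,178) between the fingers. The tray edges are parallel to the jaws (yaw ≈ 12.4°) and the two estimates of the neck position agree. Descend and grip.

```bash
python3 -m jog '[[[0.5,0.1,-0.1,0.6,0],[0.5,0,0,0.8,0],[0.5,0,0,0.8,0],[0.5,0,0,0.8,0],[0.5,0,0,0.5,0],[0.5,0,0,0.15,0],[0.5,0,0,0,0]]]'; python3 go.py 0.426 -0.1247 0.056
```

```text
time: 3.15
position: [0.426, -0.1247, 0.0566]
tool_rot: [-3.123, -0.341, 0.0]
ft_force: [-0.1, -0.9, 0.3]
grip_width: 0.498
t 3.15 tcp [ 0.426  -0.1247  0.0566] psi 12.5 tilt 0.02 grip 0.498 F [-0.1 -0.9  0.3] q7 -1.16
units [-0.    0.    0.02] turn
```

```bash
python3 -m jog '[[[0,0,0,0,0],[0,0,0,0,0],[0,0,0,0,0],[0,0,0,0,0],[0,0,0,0,0],[0,0,0,-0.5,0],[0,0,0,-0.8,0],[0,0,0,-0.8,0],[0,0,0,0,0]]]' 20; python3 go.py 0.604 -0.272 0.16 12.4
python3 - <<'E'
from h import *
p,d,K,P=snap("wrist","pics/w2.png")
g=cv2.cvtColor(p,cv2.COLOR_RGB2HSV); m=((g[...,1]<45)&(g[...,2]>140)).astype(np.uint8)
cs,_=cv2.findContours(m,cv2.RETR_EXTERNAL,cv2.CHAIN_APPROX_NONE)
for c in cs:
    if cv2.contourArea(c)>3000: print(cv2.boundingRect(c),cv2.contourArea(c))
# top view: tray and pan by rim depth and colour
p,d,K,P=snap("top","pics/top1.png")
g=cv2.cvtColor(p,cv2.COLOR_RGB2HSV); m=((g[...,1]<45)&(g[...,2]>120)).astype(np.uint8)
cs,_=cv2.findContours(m,cv2.RETR_EXTERNAL,cv2.CHAIN_APPROX_NONE)
for c in cs:
    if 1000<cv2.contourArea(c)<6000:
        q=np.array([ray(x,K,P,.012)[:2] for x in c[:,0].astype(float)],np.float32); print(cv2.boundingRect(c),[np.round(x,4) for x in cv2.minAreaRect(q)],np.round(cv2.minEnclosingCircle(q)[0],4))
E
```

```text
time: 4.28
position: [0.4278, -0.1252, 0.1428]
tool_rot: [3.12, 0.34, 0.007]
ft_force: [0.4, -0.3, 0.1]
grip_width: 0.154
t 4.28 tcp [ 0.4278 -0.1252  0.1428] psi 12.4 tilt 0.29 grip 0.154 F [ 0.4 -0.3  0.1] q7 -1.1
units [ 3.51  4.53 -0.4 ] turn 0.01
(217, 166, 79, 80) 3728.5
(88, 47, 84, 79) 3841.5
(205, 0, 301, 90) 24785.0
(0, 144, 40, 93) [array([0.5001, 0.7229]), array([0.2609, 0.1132]), np.float64(3.9674)] [0.4976 0.7264]
(189, 138, 43, 43) [array([0.5796, 0.1828]), array([0.1191, 0.1208]), np.float64(89.9314)] [0.5786 0.1823]
(288, 128, 107, 56) [array([ 0.5851, -0.1838]), array([0.1013, 0.2848]), np.float64(12.4697)] [ 0.5851 -0.184 ]
```

View pics/w2.png

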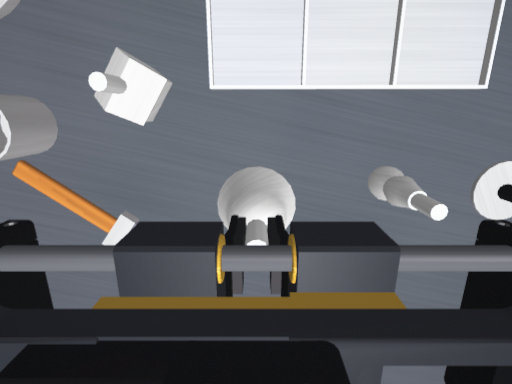

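The bell is held and hangs straight at (256,205). The tray's near edge runs level from (211,88) to (488,88). Next it goes to the right bay.

```bash
python3 -m jog '[[[0,0.4,0.3,-0.5,0],[0,0.6,0.5,0,0],[0,0.6,0.75,0,0],[0,0.6,0.8,0,0],[0,0.6,0.8,0,0],[0,0.5,0.8,0,0],[0,0.2,0.5,0,0],[0,0,0.1,0,0],[0,0,0,0,0]]]'; python3 go.py 0.604 -0.272 0.0600 12.4
python3 - <<'E'
from h import *
p,d,K,P=snap("wrist","pics/w3.png")
w=cloud(d,K,P); print(K.round(1).tolist(),P.round(3).tolist())
E
```

```text
time: 5.5
position: [0.6009, -0.2715, 0.1591]
tool_rot: [-3.121, -0.34, 0.003]
ft_force: [0.3, 0.8, -0.3]
grip_width: 0.149
t 5.5 tcp [ 0.6009 -0.2715  0.1591] psi 12.4 tilt 0.16 grip 0.149 F [ 0.3  0.8 -0.3] q7 -1.08
units [0.08 0.03 2.48] turn 0.01
[[278.8, 0.0, 256.3], [0.0, 278.8, 187.9], [0.0, 0.0, 1.0]] [[0.215, -0.94, -0.265, 0.673], [-0.977, -0.207, -0.056, -0.256], [-0.002, 0.271, -0.963, 0.321], [0.0, 0.0, 0.0, 1.0]]
```

View pics/w3.png

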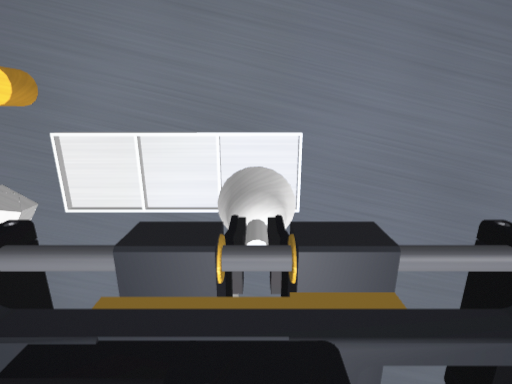

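```bash
python3 - <<'E'
from h import *
K,P=cam("wrist"); c=np.array([ray(x,K,P,.012)[:2] for x in [(52,132.5),(302,132.5),(300,213),(65,213)]])
print(c.round(4),c.mean(0).round(4),np.linalg.norm(np.diff(c,axis=0),axis=1).round(3))
E
python3 -m jog '[[[0,0.08,0.03,0.5,0],[0,0,0,0.6,0],[0,0,0,0.5,0],[0,0,0,0.4,0],[0,0,0,0.25,0],[0,0,0,0.12,0],[0,0,0,0,0],[0,0,0,0,0]]]'; python3 go.py 0.604 -0.272 0.0603 12.4
```

```text
[[ 0.6011 -0.0424]
 [ 0.66   -0.3093]
 [ 0.5689 -0.3312]
 [ 0.5088 -0.0595]] [ 0.5847 -0.1856] [0.273 0.094 0.278]
time: 6.55
position: [0.6058, -0.273, 0.0666]
tool_rot: [3.122, 0.34, 0.002]
ft_force: [0.2, 0.0, 0.3]
grip_width: 0.152
t 6.55 tcp [ 0.6058 -0.273   0.0666] psi 12.4 tilt 0.08 grip 0.152 F [0.2 0.  0.3] q7 -1.11
units [-0.04 -0.03  0.16] turn 0.01
```

```bash
python3 -m jog '[[[0,-0.04,-0.02,0.13,0],[0,0,0,0.02,0],[0,0,0,0,0],[0.4,0,0,0,0],[0.4,0,0,0,0],[0.4,0,0,0,0],[0.4,0,0,-0.4,0],[0.4,0,0,-0.8,0],[0.4,0,0,-0.9,0],[0.4,0,0,-0.9,0]]]'; python3 go.py 0.495 0.0075 0.20 12.4
```

```text
time: 7.8
position: [0.6038, -0.2723, 0.1823]
tool_rot: [3.122, 0.34, 0.002]
ft_force: [0.3, -0.4, -0.0]
grip_width: 0.398
t 7.8 tcp [ 0.6038 -0.2723  0.1823] psi 12.4 tilt 0.08 grip 0.398 F [ 0.3 -0.4 -0. ] q7 -1.08
units [-1.15 -7.42 -0.45] turn 0.01
```

```bash
python3 -m jog '[[[0.4,-0.1,-0.6,-0.2,0],[0.4,-0.1,-0.9,0,0],[0.4,-0.1,-0.9,0,0],[0.4,-0.1,-0.9,0,0],[0.4,-0.15,-0.9,0,0],[0.4,-0.15,-0.9,0,0],[0.4,-0.15,-0.9,0,0],[0.4,-0.15,-0.9,0,0],[0.4,-0.15,-0.5,0,0],[0.4,0,0,0,0]]]'; python3 go.py 0.495 0.0075 0.061 12.4; python3 look.py w4 0.072 0.095
```

```text
time: 9.05
position: [0.4948, 0.0077, 0.1886]
tool_rot: [3.121, 0.344, 0.002]
ft_force: [0.7, -0.2, 0.3]
grip_width: 0.402
t 9.05 tcp [0.4948 0.0077 0.1886] psi 12.6 tilt 0.1 grip 0.402 F [ 0.7 -0.2  0.3] q7 -1.44
units [0.   0.   3.19] turn 0.03
px [255. 185.] n 187 mean [0.4962 0.0093 0.0839] lo [0.488 0.003 0.072] hi [0.502 0.016 0.088] circ [0.4966 0.0095 0.0854]
```

```bash
python3 -m jog '[[[0.4,0.03,-0.03,0.5,0],[0.4,0,0,0.8,0],[0.4,0,0,0.8,0],[0.4,0,0,0.6,0],[0.4,0,0,0.3,0],[0.4,0,0,0.18,0],[0.4,0,0,0,0]]]'; python3 go.py 0.496 0.009 0.061 12.4;  python3 -m jog '[[[0,0,0,0,0],[0,0,0,0,0],[0,0,0,0,0],[0,0,0,0,0],[0,0,0,-0.5,0],[0,0,0,-0.8,0],[0,0,0,-0.8,0],[0,0,0,-0.4,0],[0,0,0,0,0]]]' 20;  python3 go.py 0.585 -0.1845 0.16 12.4
```

```text
time: 9.98
position: [0.4961, 0.0079, 0.0607]
tool_rot: [3.123, 0.339, 0.0]
ft_force: [-0.5, 0.7, 0.4]
grip_width: 0.401
t 9.97 tcp [0.4961 0.0079 0.0607] psi 12.4 tilt 0.01 grip 0.401 F [-0.5  0.7  0.4] q7 -1.52
units [ 0.   -0.03 -0.01] turn 0.0
time: 11.1
position: [0.4964, 0.0082, 0.1612]
tool_rot: [3.122, 0.34, 0.003]
ft_force: [0.4, 1.1, -0.9]
grip_width: 0.156
t 11.1 tcp [0.4964 0.0082 0.1612] psi 12.4 tilt 0.11 grip 0.156 F [ 0.4  1.1 -0.9] q7 -1.45
units [1.13 5.18 0.04] turn 0.01
```

```bash
python3 -m jog '[[[0,0.1,0.5,0,0],[0,0.2,0.8,0,0],[0,0.2,0.9,0,0],[0,0.2,0.9,0,0],[0,0.2,0.9,0,0],[0,0.15,0.7,0,0],[0,0.08,0.4,0,0],[0,0,0.08,0.2,0],[0,0,0,0.3,0],[0,0,0,0,0]]]'; python3 go.py 0.585 -0.1845 0.0645 12.4
```

```text
time: 12.35
position: [0.5832, -0.1827, 0.1388]
tool_rot: [-3.121, -0.343, 0.005]
ft_force: [0.1, 0.3, -1.2]
grip_width: 0.149
t 12.35 tcp [ 0.5832 -0.1827  0.1388] psi 12.5 tilt 0.19 grip 0.149 F [ 0.1  0.3 -1.2] q7 -1.21
units [0.04 0.06 1.86] turn 0.03
```

```bash
python3 look.py w5 0.055 0.1
```

```text
px [269. 180.] n 165 mean [ 0.6054 -0.188   0.0901] lo [ 0.596 -0.211  0.078] hi [ 0.611 -0.168  0.1  ] circ [ 0.6034 -0.1893  0.0904]
px [362. 198.] n 422 mean [ 0.6036 -0.2702  0.0756] lo [ 0.596 -0.279  0.055] hi [ 0.609 -0.265  0.084] circ [ 0.6037 -0.2674  0.081 ]
```

View pics/w5.png

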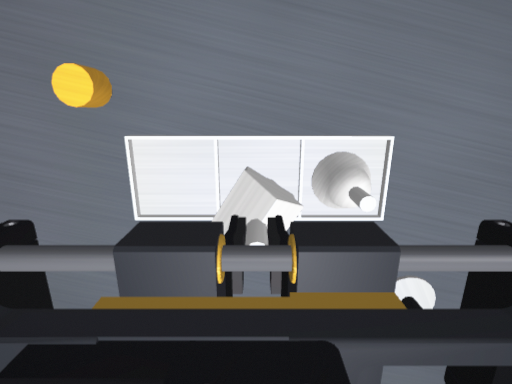

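The wrist view shows the bell in the right bay (neck at (368,203)). The house hangs straight over the middle bay, between the dividers at x≈218 and x≈302. Lowering.

```bash
python3 -m jog '[[[0,0.04,0.05,0.4,0],[0,0,0,0.5,0],[0,0,0,0.45,0],[0,0,0,0.3,0],[0,0,0,0.1,0],[0,0,0,0.03,0],[0,0,0,0.03,0],[0,0,0,0,0]]]'; python3 go.py 0.585 -0.1845 0.0643 12.4
```

```text
time: 13.4
position: [0.5868, -0.1861, 0.0686]
tool_rot: [3.123, 0.34, 0.001]
ft_force: [-0.5, 0.1, -0.3]
grip_width: 0.152
t 13.4 tcp [ 0.5868 -0.1861  0.0686] psi 12.4 tilt 0.05 grip 0.152 F [-0.5  0.1 -0.3] q7 -1.23
units [-0.04 -0.05  0.11] turn 0.01
```

```bash
python3 -m jog '[[[0,-0.04,-0.04,0.1,0],[0,0,0,0,0],[0,0,0,0,0],[0.4,0,0,0,0],[0.4,0,0,0,0],[0.4,0,0,0,0],[0.4,0,0,-0.4,0],[0.4,0,0,-0.8,0],[0.4,0,0,-0.9,0],[0.4,0,0,-0.9,0]]]'; python3 go.py 0.485 0.3975 0.18 12.4
```

```text
time: 14.65
position: [0.5849, -0.1846, 0.1867]
tool_rot: [3.122, 0.34, 0.002]
ft_force: [0.2, -0.2, 0.5]
grip_width: 0.396
t 14.65 tcp [ 0.5849 -0.1846  0.1867] psi 12.4 tilt 0.08 grip 0.396 F [ 0.2 -0.2  0.5] q7 -1.19
units [  0.7  -14.75   0.16] turn 0.01
```

```bash
python3 -m jog '[[[0.4,0,-0.6,0,0],[0.4,0,-1,0,0],[0.4,0,-1,0,0],[0.4,0,-1,0,0],[0.4,0,-1,0,0],[0.4,0,-1,0,0],[0.4,0,-1,0,0],[0.4,0,-1,0,0],[0.4,0,-1,0,0],[0.4,0,-1,0,0]]]' >/dev/null; python3 -m jog '[[[0.4,0.1,-1,0,0],[0.4,0.1,-1,0,0],[0.4,0.1,-1,0,0],[0.4,0.1,-1,0,0],[0.4,0.1,-0.7,0,0],[0.4,0.1,-0.3,0,0],[0.4,0,0,0,0]]]'; python3 go.py 0.485 0.3975 0.031 12.4;python3 look.py w6 0.042 0.065
```

```text
time: 16.77
position: [0.4817, 0.3911, 0.1838]
tool_rot: [3.122, 0.342, -0.001]
ft_force: [-0.4, -0.5, 0.6]
grip_width: 0.402
t 16.77 tcp [0.4817 0.3911 0.1838] psi 12.5 tilt 0.05 grip 0.402 F [-0.4 -0.5  0.6] q7 -2.28
units [ 0.12 -0.14  3.82] turn 0.02
px [ 77. 122.] n 1395 mean [0.4985 0.5794 0.0586] lo [0.365 0.578 0.042] hi [0.612 0.586 0.065] circ [0.5029 0.5801 0.0604]
px [219.  73.] n 193 mean [0.5794 0.4491 0.0548] lo [0.573 0.443 0.042] hi [0.586 0.457 0.058] circ [0.5798 0.4485 0.0557]
px [325. 102.] n 188 mean [0.5748 0.3416 0.0544] lo [0.568 0.334 0.043] hi [0.582 0.348 0.058] circ [0.5748 0.3418 0.0554]
px [ 39. 120.] n 85 mean [0.4968 0.6152 0.061 ] lo [0.482 0.612 0.055] hi [0.509 0.62  0.065] circ [0.4963 0.6168 0.0613]
px [153. 175.] n 187 mean [0.4632 0.5006 0.0533] lo [0.455 0.495 0.042] hi [0.469 0.508 0.058] circ [0.4634 0.4998 0.0553]
px [250. 176.] n 155 mean [0.485  0.398  0.0543] lo [0.477 0.391 0.043] hi [0.491 0.405 0.057] circ [0.4853 0.3985 0.0555]
px [464. 242.] n 98 mean [0.4594 0.1352 0.0468] lo [0.453 0.119 0.042] hi [0.463 0.146 0.055] circ [0.4587 0.1358 0.0462]
px [453. 281.] n 225 mean [0.4109 0.1332 0.0532] lo [0.403 0.109 0.042] hi [0.425 0.152 0.061] circ [0.4107 0.1368 0.0543]
```

View pics/w6.png

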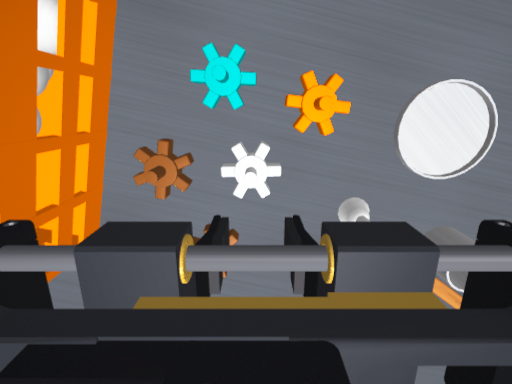

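The white star's neck is at (250,176) in the wrist view, clear of the coloured stars. Descend and grip.

```bash
python3 -m jog '[[[0.4,0.11,-0.14,0.5,0],[0.4,0,0,0.9,0],[0.4,0,0,0.9,0],[0.4,0,0,0.7,0],[0.4,0,0,0.5,0],[0.4,0,0,0.2,0],[0.4,0,0,0.1,0],[0.4,0,0,0,0]]]'; python3 go.py 0.485 0.3975 0.031 12.4;  python3 -m jog '[[[0,0,0,0,0],[0,0,0,0,0],[0,0,0,0,0],[0,0,0,0,0],[0,0,0,-0.5,0],[0,0,0,-0.8,0],[0,0,0,-0.8,0],[0,0,0,-0.8,0],[0,0,0,-0.4,0],[0,0,0,0,0]]]' 20;  python3 go.py 0.5655 -0.0965 0.16 12.4
```

```text
time: 17.82
position: [0.4858, 0.3976, 0.0327]
tool_rot: [-3.123, -0.34, -0.002]
ft_force: [0.3, 0.4, 1.3]
grip_width: 0.4
t 17.82 tcp [0.4858 0.3976 0.0327] psi 12.4 tilt 0.06 grip 0.4 F [0.3 0.4 1.3] q7 -2.37
units [-0.02 -0.    0.04] turn 0.01
time: 19.08
position: [0.4859, 0.3977, 0.1656]
tool_rot: [-3.122, -0.34, -0.004]
ft_force: [0.1, 0.6, -1.4]
grip_width: 0.153
t 19.07 tcp [0.4859 0.3977 0.1656] psi 12.4 tilt 0.14 grip 0.153 F [ 0.1  0.6 -1.4] q7 -2.3
units [-0.72 12.49  0.13] turn 0.01
```

```bash
python3 -m jog '[[[0,0,0.5,0,0],[0,0,0.8,0,0],[0,0,0.9,0,0],[0,0,0.9,0,0],[0,0,0.9,0,0],[0,0,0.9,0,0],[0,0,0.9,0,0],[0,0,0.9,0,0],[0,0,0.9,0,0],[0,0,0.9,0,0]]]'>/dev/null;python3 -m jog '[[[0,-0.1,0.9,0,0],[0,-0.2,0.9,0,0],[0,-0.2,0.9,0,0],[0,-0.2,0.7,0,0],[0,0,0.4,0,0],[0,0,0.1,0,0],[0,0,0,0,0]]]'; python3 go.py 0.5655 -0.0965 0.0362 12.4
```

```text
time: 21.2
position: [0.5649, -0.0919, 0.1638]
tool_rot: [-3.122, -0.342, 0.001]
ft_force: [0.1, 0.3, -0.5]
grip_width: 0.15
t 21.2 tcp [ 0.5649 -0.0919  0.1638] psi 12.5 tilt 0.06 grip 0.15 F [ 0.1  0.3 -0.5] q7 -1.34
units [-0.01  0.12  3.19] turn 0.02
```

```bash
python3 -m jog '[[[0,0,0.1,0.6,0],[0,0,0,0.7,0],[0,0,0,0.7,0],[0,0,0,0.5,0],[0,0,0,0.35,0],[0,0,0,0.15,0],[0,0,0,0,0],[0,0,0,0,0]]]'; python3 go.py 0.5655 -0.0965 0.0365 12.4; python3 look.py w7 0.07 0.1
```

```text
time: 22.2
position: [0.5664, -0.0972, 0.045]
tool_rot: [3.123, 0.34, 0.002]
ft_force: [-1.5, -0.5, -0.8]
grip_width: 0.151
t 22.2 tcp [ 0.5664 -0.0972  0.045 ] psi 12.4 tilt 0.09 grip 0.151 F [-1.5 -0.5 -0.8] q7 -1.4
units [-0.02 -0.02  0.21] turn 0.01
px [234. 238.] n 215 mean [ 0.5737 -0.084   0.0767] lo [ 0.57  -0.089  0.07 ] hi [ 0.575 -0.079  0.085] circ [ 0.5736 -0.0842  0.0765]
px [279. 238.] n 222 mean [ 0.5787 -0.1068  0.0766] lo [ 0.573 -0.112  0.07 ] hi [ 0.581 -0.102  0.085] circ [ 0.5784 -0.1068  0.0762]
px [237. 282.] n 296 mean [ 0.5607 -0.0894  0.0939] lo [ 0.554 -0.093  0.086] hi [ 0.568 -0.086  0.1  ] circ [ 0.5599 -0.0897  0.0939]
px [276. 282.] n 295 mean [ 0.5647 -0.1073  0.094 ] lo [ 0.558 -0.111  0.085] hi [ 0.573 -0.104  0.1  ] circ [ 0.564  -0.1074  0.094 ]
px [438. 276.] n 361 mean [ 0.581  -0.1845  0.0884] lo [ 0.577 -0.192  0.081] hi [ 0.585 -0.178  0.09 ] circ [ 0.5829 -0.1827  0.0887]
```

View pics/w7.png

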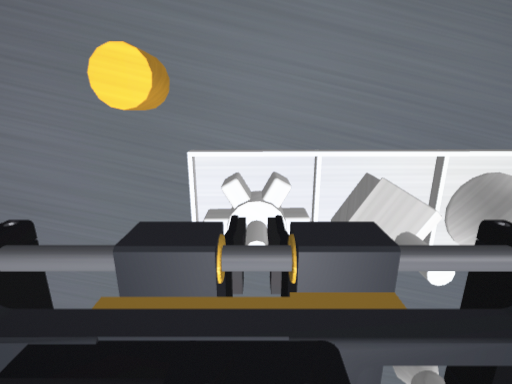

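The star is centred in the left bay, with arms between the rims at x≈192 and x≈318. The house neck is at (438,276), below the gripper body. Lower and release.

```bash
python3 -m jog '[[[0,-0.02,-0.02,0.17,0],[0,0,0,0.03,0],[0,0,0,0,0],[0.4,0,0,0,0],[0.4,0,0,0,0],[0.4,0,0,0,0],[0.7,0,0,-0.4,0],[0.7,0,0,-0.8,0],[0.9,0,0,-0.9,0],[0.9,0,0,-0.9,0]]]'; python3 go.py 0.435 0.126 0.18 12.4
```

```text
time: 23.5
position: [0.565, -0.0964, 0.1586]
tool_rot: [3.122, 0.341, 0.002]
ft_force: [0.3, 0.1, 0.1]
grip_width: 0.769
t 23.5 tcp [ 0.565  -0.0964  0.1586] psi 12.5 tilt 0.08 grip 0.769 F [0.3 0.1 0.1] q7 -1.34
units [-1.97 -6.13 -0.54] turn 0.01
```

```bash
python3 -m jog '[[[0.95,-0.1,-0.5,-0.2,0],[0.95,-0.25,-0.8,-0.2,0],[0.95,-0.25,-0.8,-0.1,0],[0.95,-0.25,-0.8,0,0],[0.95,-0.25,-0.8,0,0],[0.95,-0.25,-0.8,0,0],[0.95,-0.25,-0.8,0,0],[0.95,-0.25,-0.6,0,0],[0.95,-0.1,-0.3,0,0],[0.95,0,0,0,0]]]'; python3 go.py 0.435 0.126 0.026 12.4; python3 look.py w8 0.052 0.068
python3 - <<'E'
from h import *
p,d,K,P=snap("top","pics/top2.png"); w=cloud(d,K,P)
q=w[192:228,212:248].reshape(-1,3); q=q[(q[:,2]>.054)&(q[:,2]<.07)]; print(len(q),cv2.minEnclosingCircle(q[:,:2].astype(np.float32)), q.min(0),q.max(0))
E
```

```text
time: 24.75
position: [0.435, 0.1292, 0.1761]
tool_rot: [3.122, 0.342, 0.0]
ft_force: [0.0, -0.5, -0.5]
grip_width: 0.954
t 24.75 tcp [0.435  0.1292 0.1761] psi 12.5 tilt 0.04 grip 0.954 F [ 0.  -0.5 -0.5] q7 -1.65
units [-0.02  0.08  3.75] turn 0.02
px [507. 107.] n 129 mean [ 0.5613 -0.0926  0.0564] lo [ 0.556 -0.098  0.052] hi [ 0.569 -0.089  0.06 ] circ [ 0.5618 -0.0929  0.0569]
px [138. 138.] n 202 mean [0.4558 0.2528 0.0605] lo [0.448 0.247 0.052] hi [0.462 0.261 0.064] circ [0.4565 0.2525 0.0612]
px [261. 187.] n 651 mean [0.4322 0.1229 0.0584] lo [0.404 0.094 0.052] hi [0.463 0.153 0.062] circ [0.4344 0.1235 0.0592]
14 ((0.4368724226951599, 0.1062108725309372), 0.02213427610695362) [0.41550037 0.09533634 0.05602301] [0.45824449 0.11157229 0.06360993]
```

View pics/w8.png

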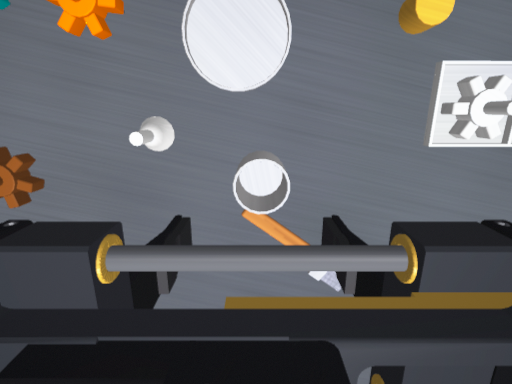

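The pot's rim is at (261,187) with its centre near (0.434,0.1235). The star sits in its bay at right (487,108), and the pan is at (237,30).

```bash
python3 go.py 0.434 0.1235 0.026 12.4; python3 -m jog '[[[0.95,-0.05,0.14,0.5,0],[0.95,0,0,0.6,0],[0.95,0,0,0.8,0],[0.95,0,0,0.8,0],[0.95,0,0,0.6,0],[0.95,0,0,0.3,0],[0.95,0,0,0.1,0],[0.95,0,0,0,0]]]'; python3 go.py 0.434 0.1235 0.026 12.4
```

```text
t 24.85 tcp [0.4357 0.1279 0.1761] psi 12.4 tilt 0.03 grip 0.949 F [ 0.3  0.6 -0.4] q7 -1.65
units [-0.07  0.1   3.75] turn -0.01
time: 25.85
position: [0.435, 0.1229, 0.0285]
tool_rot: [3.123, 0.34, 0.001]
ft_force: [-1.0, -0.1, -0.2]
grip_width: 0.948
t 25.85 tcp [0.435  0.1229 0.0285] psi 12.4 tilt 0.04 grip 0.948 F [-1.  -0.1 -0.2] q7 -1.81
units [-0.02 -0.02  0.06] turn 0.0
```

```bash
python3 -m jog '[[[0,0,0,0,0],[0,0,0,0,0],[0,0,0,0,0],[0,0,0,0,0],[0,0,0,-0.4,0],[0,0,0,-0.7,0],[0,0,0,-0.7,0],[0,0,0,-0.5,0],[0,0,0,0,0]]]' 25;  python3 go.py 0.579 0.1825 0.12 12.4
```

```text
time: 26.98
position: [0.4356, 0.1232, 0.1219]
tool_rot: [3.122, 0.34, 0.006]
ft_force: [0.7, 1.7, -3.0]
grip_width: 0.682
t 26.98 tcp [0.4356 0.1232 0.1219] psi 12.4 tilt 0.22 grip 0.682 F [ 0.7  1.7 -3. ] q7 -1.68
units [ 3.82 -0.68  0.06] turn 0.01
```

```bash
python3 -m jog '[[[0,0.3,0,0,0],[0,0.6,-0.1,0,0],[0,0.8,-0.1,0,0],[0,0.8,-0.1,0,0],[0,0.6,-0.1,0,0],[0,0.4,-0.1,0,0],[0,0.2,-0.1,0,0],[0,0,0,0,0],[0,0,0,0,0]]]'; python3 go.py 0.579 0.1825 0.0325 12.4
python3 - <<'E'
from h import *
p,d,K,P=snap("top"); g=cv2.cvtColor(p,cv2.COLOR_RGB2HSV)
p,d,K,P=snap("wrist","pics/w9.png")
E
```

```text
time: 28.1
position: [0.5731, 0.178, 0.1196]
tool_rot: [3.123, 0.34, -0.002]
ft_force: [-0.8, -0.1, -2.4]
grip_width: 0.681
t 28.1 tcp [0.5731 0.178  0.1196] psi 12.4 tilt 0.07 grip 0.681 F [-0.8 -0.1 -2.4] q7 -1.91
units [ 0.17 -0.08  2.18] turn 0.01
```

View pics/w9.png

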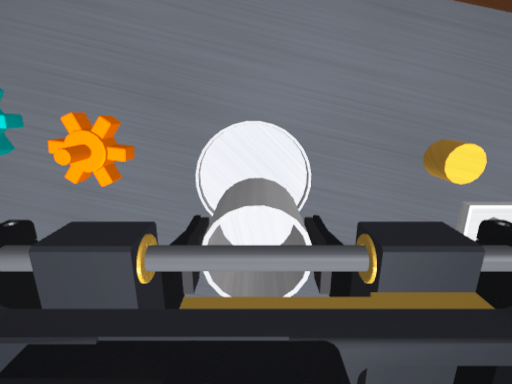

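```bash
python3 - <<'E'
from h import *
K,P=cam("wrist"); f=lambda *x: ray(x,K,P,.012)[:2]
l,r,t,n=f(196,178),f(311,178),f(253.5,122),None
ax=(l-r)/np.linalg.norm(l-r); fw=np.array([ax[1],-ax[0]])
print(l,r,np.linalg.norm(l-r),(l+r)/2,"from far edge",t-.058*fw)
K,P=cam("top"); print([ray(x,K,P,.012)[:2].round(4) for x in [(210.5,159.5)]])
E
python3 -m jog '[[[0,0.14,-0.08,0.3,0],[0,0,0,0.5,0],[0,0,0,0.5,0],[0,0,0,0.4,0],[0,0,0,0,0],[0,0,0,0,0]]]'; python3 go.py 0.579 0.1825 0.0325 12.4
```

```text
[0.56829981 0.23781244] [0.59283247 0.12594711] 0.11452381446327004 [0.58056614 0.18187977] from far edge [0.57699884 0.18096314]
[array([0.5778, 0.1812])]
time: 28.95
position: [0.5789, 0.1829, 0.0524]
tool_rot: [-3.123, -0.34, -0.001]
ft_force: [0.3, -0.7, -2.3]
grip_width: 0.679
t 28.95 tcp [0.5789 0.1829 0.0524] psi 12.4 tilt 0.04 grip 0.679 F [ 0.3 -0.7 -2.3] q7 -1.96
units [-0.    0.01  0.5 ] turn 0.01
```

```bash
python3 -m jog '[[[0,0,0.02,0.3,0],[0,0,0,0.17,0],[0,0,0,0.04,0],[0,0,0,0,0],[0.9,0,0,0,0],[0.9,0,0,0,0],[0.9,0,0,0,0],[0.95,0,0,-0.4,0],[0.95,0,0,-0.8,0],[0.95,0,0,-0.9,0]]]' ; python3 -m jog '[[[0.5,0,0,-0.9,0],[0.5,0,0,-0.9,0],[0.5,0,0,-0.4,0],[0.5,0,0,0,0]]]'; python3 go.py 0.476 -0.3935 0.18 12.4; python3 look.py w10 0.055 0.07
```

```text
time: 30.2
position: [0.5787, 0.1819, 0.1175]
tool_rot: [-3.123, -0.341, -0.0]
ft_force: [1.1, 0.6, -0.1]
grip_width: 0.947
time: 30.7
position: [0.5793, 0.1822, 0.2049]
tool_rot: [3.123, 0.34, 0.004]
ft_force: [0.6, 0.0, -0.2]
grip_width: 0.581
t 30.7 tcp [0.5793 0.1822 0.2049] psi 12.4 tilt 0.13 grip 0.581 F [ 0.6  0.  -0.2] q7 -1.88
units [-5.62 13.5   0.61] turn 0.01
px [479.   7.] n 83 mean [0.79   0.0098 0.0628] lo [0.788 0.007 0.055] hi [0.793 0.012 0.07 ] circ [0.7903 0.0099 0.0628]
px [ 17. 125.] n 94 mean [0.5801 0.4495 0.0559] lo [0.574 0.443 0.055] hi [0.587 0.456 0.058] circ [0.5803 0.4491 0.0558]
px [117. 150.] n 101 mean [0.5754 0.3401 0.0558] lo [0.569 0.334 0.055] hi [0.582 0.347 0.057] circ [0.5755 0.3402 0.0558]
px [256. 180.] n 535 mean [0.5763 0.1811 0.0615] lo [0.548 0.152 0.055] hi [0.608 0.211 0.065] circ [0.5787 0.1815 0.0622]
```

```bash
python3 -m jog '[[[0.5,0,0.5,0,0],[0.5,-0.3,0.9,0,0],[0.5,-0.4,0.9,0,0],[0.5,-0.4,0.9,0,0],[0.5,-0.4,0.9,0,0],[0.5,-0.4,0.9,0,0],[0.5,-0.4,0.9,0,0],[0.5,-0.4,0.9,0,0],[0.5,-0.4,0.9,0,0],[0.5,-0.4,0.9,0,0]]]' >/dev/null; python3 -m jog '[[[0.5,-0.4,0.9,0,0],[0.5,-0.4,0.9,0,0],[0.5,-0.4,0.9,0,0],[0.5,-0.4,0.9,0,0],[0.5,-0.3,0.7,0,0],[0.5,-0.2,0.4,0,0],[0.5,0,0,0,0]]]'; python3 go.py 0.476 -0.3935 0.18 12.4; python3 look.py w11 0.025 0.05
```

```text
time: 32.88
position: [0.473, -0.3873, 0.2026]
tool_rot: [-3.122, -0.335, 0.002]
ft_force: [0.1, 0.1, -0.3]
grip_width: 0.502
t 32.88 tcp [ 0.473  -0.3873  0.2026] psi 12.3 tilt 0.11 grip 0.502 F [ 0.1  0.1 -0.3] q7 -0.81
units [0.04 0.17 0.57] turn -0.03
px [79.  9.] n 126 mean [ 0.6031 -0.1744  0.0422] lo [ 0.593 -0.184  0.033] hi [ 0.613 -0.164  0.05 ] circ [ 0.6034 -0.1747  0.0421]
px [483.  77.] n 2388 mean [ 0.6295 -0.6072  0.0378] lo [ 0.561 -0.686  0.025] hi [ 0.709 -0.59   0.05 ] circ [ 0.6368 -0.6326  0.038 ]
px [105.  41.] n 1324 mean [ 0.5785 -0.2016  0.0413] lo [ 0.552 -0.218  0.025] hi [ 0.607 -0.185  0.05 ] circ [ 0.5803 -0.2     0.0416]
px [17. 37.] n 1177 mean [ 0.5636 -0.1028  0.0305] lo [ 0.541 -0.121  0.025] hi [ 0.591 -0.081  0.05 ] circ [ 0.5639 -0.1027  0.0289]
px [182.  38.] n 1072 mean [ 0.5984 -0.2809  0.0404] lo [ 0.579 -0.297  0.025] hi [ 0.624 -0.252  0.05 ] circ [ 0.6004 -0.2773  0.0415]
px [67. 38.] n 86 mean [ 0.5733 -0.1636  0.0423] lo [ 0.565 -0.173  0.034] hi [ 0.581 -0.155  0.05 ] circ [ 0.5727 -0.1637  0.0425]
px [159. 163.] n 208 mean [ 0.4617 -0.2736  0.0433] lo [ 0.441 -0.282  0.025] hi [ 0.471 -0.254  0.05 ] circ [ 0.458  -0.2683  0.0444]
px [263. 171.] n 185 mean [ 0.4764 -0.395   0.0357] lo [ 0.467 -0.404  0.026] hi [ 0.484 -0.387  0.038] circ [ 0.4764 -0.3949  0.0364]
px [459. 210.] n 1068 mean [ 0.4802 -0.6413  0.0403] lo [ 0.444 -0.715  0.025] hi [ 0.5   -0.629  0.05 ] circ [ 0.4761 -0.6601  0.0414]
```

View pics/w11.png

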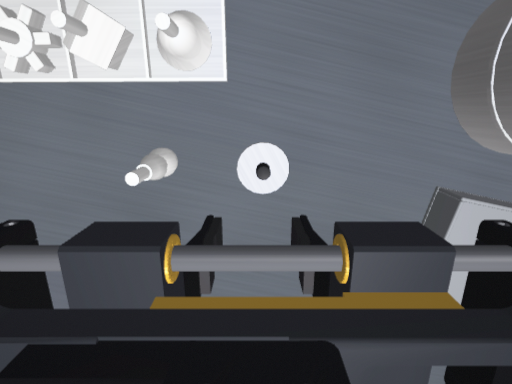

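The lid's knob is at (263,171), black on the disc. The spire at (155,165) is clear of the jaws. The bell, house and star are standing in their bays at the upper left.

```bash
python3 -m jog '[[[0.5,0.04,0.19,0.5,0],[0.5,0,0,0.9,0],[0.5,0,0,0.9,0],[0.5,0,0,0.9,0],[0.5,0,0,0.7,0],[0.5,0,0,0.4,0],[0.5,0,0,0.2,0],[0.5,0,0,0.08,0],[0.5,0,0,0,0]]]'; python3 go.py 0.4762 -0.3947 0.0165 12.4
```

```text
time: 34.05
position: [0.4783, -0.3933, 0.0213]
tool_rot: [3.122, 0.34, 0.001]
ft_force: [-0.2, -0.1, 1.2]
grip_width: 0.499
t 34.05 tcp [ 0.4783 -0.3933  0.0213] psi 12.4 tilt 0.08 grip 0.499 F [-0.2 -0.1  1.2] q7 -0.87
units [-0.06  0.02  0.12] turn 0.01
```

```bash
python3 -m jog '[[[0.5,-0.06,0.02,0.12,0],[0,0,0,0,0],[0,0,0,0,0],[0,0,0,0,0],[0,0,0,0,0],[0,0,0,-0.4,0],[0,0,0,-0.8,0],[0,0,0,-0.9,0],[0,0,0,-0.9,0],[0,0,0,-0.9,0]]]' 25; python3 go.py 0.5785 0.1815 0.18 12.4
```

```text
time: 35.3
position: [0.4757, -0.3942, 0.1742]
tool_rot: [3.122, 0.341, 0.001]
ft_force: [1.7, 0.6, -1.1]
grip_width: 0.195
t 35.3 tcp [ 0.4757 -0.3942  0.1742] psi 12.5 tilt 0.07 grip 0.195 F [ 1.7  0.6 -1.1] q7 -0.81
units [  5.61 -13.5   -0.16] turn 0.01
```

```bash
python3 -m jog '[[[0,0.1,-0.4,0,0],[0,0.3,-0.7,0,0],[0,0.4,-0.9,0,0],[0,0.4,-0.9,0,0],[0,0.4,-0.9,0,0],[0,0.4,-0.9,0,0],[0,0.4,-0.9,0,0],[0,0.4,-0.9,0,0],[0,0.4,-0.9,0,0],[0,0.4,-0.9,0,0]]]' >/dev/null; python3 -m jog '[[[0,0.4,-0.9,0,0],[0,0.4,-0.9,0,0],[0,0.4,-0.9,0,0],[0,0.4,-0.9,0,0],[0,0.3,-0.7,0,0],[0,0.2,-0.5,0,0],[0,0.1,-0.3,0,0],[0,0,0,0,0],[0,0,0,0,0]]]'; python3 go.py 0.5785 0.1815 0.1 12.4; python3 look.py w12 0.04 0.066
```

```text
time: 37.67
position: [0.5867, 0.1777, 0.1715]
tool_rot: [3.122, 0.338, -0.001]
ft_force: [-0.2, -0.0, -1.1]
grip_width: 0.2
t 37.67 tcp [0.5867 0.1777 0.1715] psi 12.4 tilt 0.08 grip 0.2 F [-0.2 -0.  -1.1] q7 -1.89
units [-0.18 -0.14  1.79] turn -0.01
px [491.   5.] n 161 mean [0.7898 0.0096 0.0523] lo [0.788 0.006 0.04 ] hi [0.794 0.012 0.066] circ [0.7893 0.0079 0.0523]
px [100. 160.] n 251 mean [0.5766 0.3383 0.0522] lo [0.569 0.333 0.04 ] hi [0.582 0.348 0.057] circ [0.5775 0.3371 0.0549]
px [249. 169.] n 381 mean [0.6001 0.1875 0.0573] lo [0.575 0.156 0.04 ] hi [0.608 0.211 0.064] circ [0.5869 0.1844 0.0615]
```

View pics/w12.png

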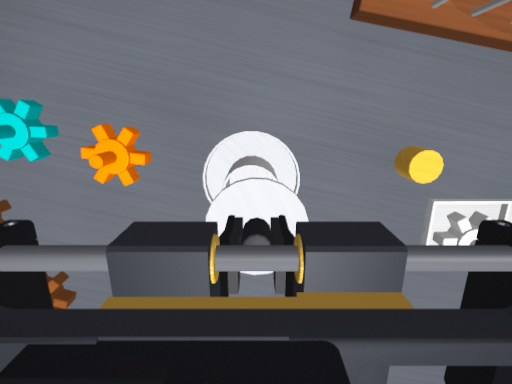

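The lid hangs level, its disc spanning (205–308) with the far edge at row ~178. The pot sits in the pan behind it. Next I check the lid's offset in the grip.

```bash
python3 - <<'E'
from h import *
K,P=cam("wrist"); z=get_state()["position"][2]-.0167+.0085
f=lambda *x: ray(x,K,P,z)[:2]
M=R.from_rotvec(get_state()["tool_rot"]).as_matrix()
l,r,t=f(205,225),f(308,225),f(256.5,178)
print(np.linalg.norm(l-r),(l+r)/2,"far",t-.034*M[:2,0],get_state()["position"])
E
python3 -m jog '[[[0,-0.18,-0.14,0.4,0],[0,0,0,0.6,0],[0,0,0,0.5,0],[0,0,0,0.2,0],[0,0,0,0,0],[0,0,0,0,0]]]'; python3 go.py 0.5785 0.1815 0.075 12.4
```

```text
0.06780356540884154 [0.58712822 0.17720508] far [0.58499487 0.17672898] [0.58679596 0.17757053 0.17154464]
time: 38.48
position: [0.5791, 0.1833, 0.1045]
tool_rot: [-3.123, -0.34, -0.002]
ft_force: [-0.3, 0.7, 0.2]
grip_width: 0.198
t 38.48 tcp [0.5791 0.1833 0.1045] psi 12.4 tilt 0.08 grip 0.198 F [-0.3  0.7  0.2] q7 -1.93
units [-0.02  0.04  0.74] turn 0.01
```

```bash
python3 -m jog '[[[0,-0.01,0.04,0.3,0],[0,0,0,0.15,0],[0,0,0,0.1,0],[0,0,0,0.08,0],[0,0,0,0.06,0],[0,0,0,0,0],[0,0,0,0,0]]]'; python3 go.py 0.5785 0.1815 0.0735 12.4
```

```text
time: 39.35
position: [0.5786, 0.1814, 0.0763]
tool_rot: [3.123, 0.34, 0.0]
ft_force: [-0.3, 0.4, -1.2]
grip_width: 0.196
t 39.35 tcp [0.5786 0.1814 0.0763] psi 12.4 tilt 0.01 grip 0.196 F [-0.3  0.4 -1.2] q7 -1.94
units [-0.   -0.    0.07] turn 0.01
```

```bash
python3 -m jog '[[[0,0,0,0.05,0],[0,0,0,0.02,0],[0,0,0,0,0],[0,0,0,0,0]]]'; python3 -m jog '[[[0.45,0,0,0,0],[0.45,0,0,0,0],[0.45,0,0,0,0],[0.45,0,0,-0.4,0],[0.45,0,0,-0.8,0],[0.45,0,0,-0.9,0],[0.45,0,0,-0.9,0],[0.45,0,0,-0.5,0],[0.45,-0.5,0,0,0],[0.45,-0.5,0,0,0]]]'; python3 -m jog '[[[0.45,-0.5,0,-0.5,0],[0.45,-0.5,0,-0.3,0],[0.45,-0.3,0,0,0],[0.45,0,0,0,0]]]';python3 look.py w13 0.035 0.11
python3 - <<'E'
from h import *
a=[]
for n in("top","scene"):
    p,d,K,P=snap(n); a.append(cv2.resize(p[115:245,80:440] if n=="top" else p[110:300,100:400],(800,300) if n=="top" else (474,300),interpolation=2)[:,:,::-1])
    w=cloud(d,K,P)
    if n=="top":
        for k,(x,y,h) in dict(star=(.5655,-.0965,.059),house=(.585,-.1845,.089),bell=(.604,-.272,.083),lid=(.5785,.1815,.094),sbell=(.456,.2525,.062),spire=(.457,-.2625,.1)).items():
            m=(np.hypot(w[...,0]-x,w[...,1]-y)<.03)&(w[...,2]>h-.014); q=w[m]; print(k,"err",(q[:,:2].mean(0)-[x,y]).round(4) if len(q) else None,"top",q[:,2].max().round(4) if len(q) else None,"exp",h)
cv2.imwrite("pics/fin.png",np.vstack([a[0],np.pad(a[1],((0,0),(0,326),(0,0)))]))
E
```

```text
time: 39.85
position: [0.5785, 0.1814, 0.0733]
tool_rot: [3.123, 0.34, 0.0]
ft_force: [-0.5, 1.0, -1.1]
grip_width: 0.197
time: 41.1
position: [0.5388, 0.1728, 0.2136]
tool_rot: [-3.123, -0.341, 0.0]
ft_force: [-0.5, 0.6, 0.1]
grip_width: 0.449
time: 41.6
position: [0.4881, 0.1612, 0.245]
tool_rot: [3.122, 0.34, -0.0]
ft_force: [0.2, -0.7, 0.2]
grip_width: 0.453
px [32. 40.] n 287 mean [0.5799 0.4466 0.0499] lo [0.573 0.442 0.035] hi [0.587 0.457 0.058] circ [0.5801 0.4438 0.0531]
px [125.  66.] n 206 mean [0.5752 0.338  0.0511] lo [0.569 0.333 0.035] hi [0.582 0.348 0.057] circ [0.5746 0.3362 0.0547]
px [256.  92.] n 2802 mean [0.5785 0.1807 0.0698] lo [0.544 0.147 0.065] hi [0.612 0.214 0.096] circ [0.5789 0.1798 0.0678]
px [507. 156.] n 189 mean [ 0.5732 -0.1617  0.039 ] lo [ 0.56  -0.178  0.035] hi [ 0.591 -0.153  0.046] circ [ 0.5748 -0.1653  0.0382]
px [463. 154.] n 227 mean [ 0.563  -0.094   0.0516] lo [ 0.556 -0.105  0.035] hi [ 0.57  -0.089  0.06 ] circ [ 0.5626 -0.0911  0.0548]
px [182. 177.] n 156 mean [0.4572 0.2528 0.0559] lo [0.449 0.247 0.035] hi [0.462 0.261 0.063] circ [0.4583 0.2517 0.0607]
px [ 54. 213.] n 189 mean [0.3685 0.4176 0.0493] lo [0.361 0.413 0.035] hi [0.374 0.427 0.057] circ [0.3687 0.4154 0.0518]
star err [-0.0033  0.0003] top 0.0625 exp 0.059
house err [-0.0027  0.0013] top 0.092 exp 0.089
bell err [-0.0027  0.0013] top 0.0847 exp 0.083
lid err None top None exp 0.094
sbell err None top None exp 0.062
spire err [-0.0018 -0.0017] top 0.1018 exp 0.1
```

View pics/fin.png

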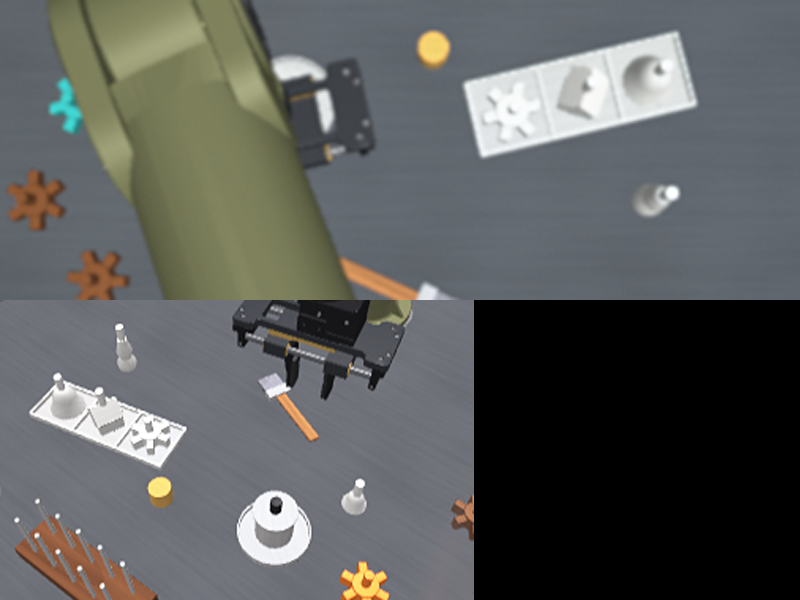

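View pics/w13.png

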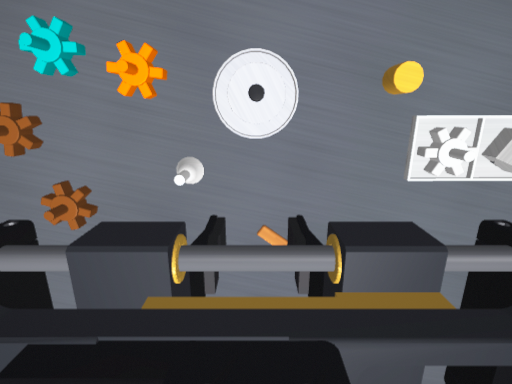

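The final views show star, house and bell standing left to right in the tray, and the lid level on the pot in the pan. The lid's disc top is at 0.068 m, which is the seated height. The small bell and spire are where they started.

```bash
python3 -c "
from bench import job,get_state
print(get_state()['time'],job.close_job())"
```

```text
the job is handed in; nothing more can be done
41.75 None
```

I handed the job in at 41.75 s of robot time. The star, house and large bell stand in the left, middle and right bays. The pot stands in the middle of the round pan with its lid seated, and the gripper was clear of everything.

**Ornaments:** all three are upright at the expected heights and within about 3 mm of their bay centres. That offset is nearly the same for all three, and the untouched spire shows about 2 mm, so it is probably camera calibration. The house stands turned in its bay rather than square to it, as it stood before; it clears the rims.

**Pot and lid:** the wrist camera put the lid's disc top at 0.068 m, which is the fully seated height, and within about 2 mm of the pan centre. Forces stayed at a few newtons in every reading I took.

**Left alone:** the wrist camera found the small bell where it started, and the top camera found the spire there.

**Check that gave no result:** in the final top view the arm hid the lid and the small bell. I confirmed those two from the wrist and scene cameras instead. No checks disagreed.

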